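# Knock the dried clay slug out of the extruder barrel

## Robot

A 7-joint arm with a two-finger parallel gripper is mounted at the origin on the work surface. World frame = base frame: x ahead of the robot, y to its left, z up, the work surface at z = 0. Lengths are in m, angles in rad, forces in N, time in s.
With the tool pointing down it reaches from about 0.425 to 0.8 m from the base axis. Payload 8.3 kg.
Tool frame: the origin (TCP) lies at the very end of the fingers, on their centre line; the grasp point (between the pads) lies 19 mm behind it; z points along the fingers, y is the direction in which the jaws open and shut (so a half turn about z gives the same grasp; the last joint's range is limited). The gripper opens to 85 mm and grips with 20 to 120 N. Pads are 22 mm wide; open, the fingers measure 114 mm over their backs; the gripper's body (76 mm by 85 mm) begins 54 mm behind the grasp point. The pads swing forward as they close: fully open they stand 13 mm farther back than shut.
Start: joints at [-1.201, 0.383, 0.016, 1.37, -0.006, 1.388, -0.046], TCP at [0.262, 0.567, 0.231] pointing down, gripper open.
Joint ranges: [-2.95, 2.95], [-0.25, 2.06], [-1.52, 1.56], [0.18, 2.33], [-1.44, 4.58], [0.02, 2.06], [-3.01, 3.01]. Speed limits (rad/s): [2.39, 2.39, 3.01, 3.01, 3.14, 3.14, 3.14].

## Interface

Orientations are given as [roll, pitch, yaw] about the fixed x, y, z axes, in that order (R = Rz(yaw) Ry(pitch) Rx(roll)).
In Python, from workcell import ctrl gives the robot as it stands.
- The arm moves only by the shell command python3 -m pendant 'ROWS' [FORCE]. ROWS is JSON, a list of rows, each an object with "dr": the turn, a rotation vector about the tool's x, y, z in units of 6 degrees (1.0 is 6 degrees), a list of three; "slide": the shift along the tool's x, y, z in units of 60 mm (1.0 is 60 mm), a list of three; "jaw": the opening, from 0 (shut) to 1 (fully open). In form: [{"dr": [ax, ay, az], "slide": [x, y, z], "jaw": jaw}, ...]. A call has 1 to 12 rows; each row shifts and turns the commanded pose from where the row before left it, along the tool's axes as they then stand; what a row does not reach is not made up. A row lasts 1/8 s, in which the tool goes at most 62.5 mm and 10.7 degrees, less where a joint would pass 70% of its speed; a pose out of reach is approached as far as the arm can. A call is refused whole if a number of a shift passes 1 or a number of a turn 1, either way. A call with a gripper value outside its range is refused whole. The fingers move at their own pace and stop on an object; FORCE is the grip in N (left out, the last holds). Time passes only in rows, so rows that do not move let the fingers close. It gives the time, the measured TCP pose, the force and the opening at its end, in the units of the state.
- ctrl.sense(): the state, without advancing time (a new reading comes with each control period).
- ctrl.read_camera(name): name is "scene" or "top" or "wrist"; returns the picture (420x560x3 uint8, red, green, blue); there is no depth.
- ctrl.calibration(name): a dict with "fx", "fy", "cx", "cy" (pixels), "world_to_cam" (4x4, takes a point from world to camera coordinates). Camera axes: x right, y up, looking along -z (the intrinsics and any distortion apply to the point x, -y, -z); pixel columns grow to the right and rows downward; lengths in m; the calibration is good to about 2 mm. The wrist camera is an equidistant fisheye: a pixel r from the principal point sees the ray r / f radians off the axis. A picture is of the moment at which its call begins: read the wrist's pose just before it. calibration takes no time and is no camera call; for the wrist camera it gives the pose at the moment of the call.
- ctrl.finish_job(): hands the job in, once; it reports no verdict.
Trained networks look in the newest picture that a camera, given by its name, has taken for a name from the list of things; names that differ only in an ending like _2 or _b are one class to them, and where a whole thing is asked for, a point or a joint stands for the part that bears it (a point fixed in the world has none). Each returns a list of dicts, best first, with "conf" (0 to 1); they miss things now and then, are a little off and sometimes report something else, mostly with a low value. They report only what shows in the picture. A call takes as long as a camera call.
- ctrl.search_frame(name, camera): "location" ([x, y, z] in m, in world coordinates, good to about 4 mm: the middle of the surface that is visible of it).
The state is a dict: "time_s": time; "joint_pos": joint angles; "qvel": joint speeds; "joint_efforts": joint torques, N m; "tool_pos": TCP position; "orientation": TCP orientation; "ft_force": force on the tool from outside, world axes, zero at the start; "torque": the same for the moment, N m; "grip_width": finger opening in m.
Only numpy, scipy, OpenCV 4.12 (cv2) and the standard library are available. Lean on these libraries where they do the work, as an engineer would, in place of code of your own. Each camera call takes 0.05 s, during which the arm holds its last target.

## Task

A dried slug of clay is stuck in one of the two extruder barrels. Take the collared wooden dowel from its rack and push the slug with it down and out of the barrel's lower end so that it drops into the catch tray below. Push the dowel in until its collar rests on the barrel's rim and leave it standing there; do not touch the slug with the gripper.

Things in the scene. Friction and masses are not known exactly. Their poses are not given: they have to be found in the camera images.
- barrel: The blocked barrel on its fixed stand: upright aluminium tube, outside 68 mm, 70 mm long, open at both ends, lower end 85 mm and rim 155 mm above the table, held by two dark posts over a wooden catch tray 130 x 130 mm, walls 18 mm high. A like stand, not listed, holds an empty barrel. Origin: centre of the stand's underside, on the tube's axis, at table height; z up, posts at +y and -y.
- barrel_mouth (a point): Centre of the blocked barrel's upper opening, level with its rim, 155 mm above the table. Bore 60 mm; three sprung rubber strips inside grip the slug and leave a 51 mm wide passage once it is out.
- slug: The stuck slug: a disc of hard brown dried clay, 52 mm across, 30 mm high, about 0.1 kg, its top at first 12 mm below the barrel's rim. It takes roughly 10 to 18 N downward to push it; once below the strips it drops into the tray, perhaps onto its side. Origin: centre of its underside, z up along its axis.
- slug_center (a point): Centre of the slug's body.
- dowel: Loose wooden dowel, upright, 154 mm long, about 0.15 kg: shaft 28 mm across and 82 mm long, then a collar 84 mm across and 12 mm thick, then a round grip 28 mm across and 60 mm long. Origin: centre of the shaft's lower end, z up along it; collar's underside at 82, its top at 94, grip's top at 154 mm. Not the stout stamper with a 74 mm foot that stands on the table.
- dowel_collar (a point): Centre of the underside of the dowel's collar, 82 mm above its lower end. At first it rests on a fixed wooden rack 100 x 100 mm, 100 mm high, the shaft hanging in its 44 mm hole: lift straight up by 90 mm or more to clear it.

How it is judged:
By the outcome, as a careful person would: the job done as asked, in the order asked, and still so for the second after the job is handed in, with the robot touching nothing.
It also fails if it takes over 40 s, if anything falls off the work surface, if the arm or the gripper's body presses on something with over 40 N, if the wrist force passes 120 N, or if a joint passes its speed limit or range.

## Working session

There is one attempt and no reset: what is moved stays moved. The work goes in short steps, Python scripts to look and compute and a shell command to move; the robot and the scene stay as the last step left them, time stands still between calls to the robot, and variables do not carry over. Pictures are saved under pics/ and viewed, and the job is handed in when it is done.

```bash
mkdir -p pics; python3 - <<'E'
from workcell import ctrl
import cv2
s=ctrl.sense();print(s['time_s'],s['tool_pos'],s['orientation'],s['grip_width'],s['ft_force'])
for n in ['scene','top']:
    im=ctrl.read_camera(n);cv2.imwrite(f'pics/{n}0.png',im[:,:,::-1])
    for o in ['barrel_mouth','slug_center','dowel_collar','dowel','barrel','slug']:
        print(n,o,[(d['conf'],[round(float(v),4) for v in d['location']]) for d in ctrl.search_frame(o,n)[:3]])
    c=ctrl.calibration(n);print(c)
print(ctrl.sense()['time_s'])
E
```

```text
0.0 [0.26186904 0.56693359 0.23026721] [-3.13963519e+00  2.63112000e-05  2.70890552e+00] 0.08559135957869046 [ 0.00463995 -0.42214996 -0.25650003]
scene barrel_mouth [(0.6, [0.4856, -0.3231, 0.0158])]
scene slug_center [(0.45, [0.4711, -0.3496, 0.1447])]
scene dowel_collar [(0.6, [0.5709, -0.0912, 0.1133])]
scene dowel [(0.58, [0.5721, -0.0905, 0.1113])]
scene barrel [(0.78, [0.4871, -0.3258, 0.0184])]
scene slug [(0.63, [0.467, -0.3465, 0.1413])]
{'fx': 499.5586454703203, 'fy': 499.5586454703203, 'cx': 270.3571658513919, 'cy': 217.82413468659118, 'world_to_cam': array([[-0.82135543,  0.57019648, -0.01585063,  0.43505496],
       [-0.4268279 , -0.59592725,  0.68021221,  0.14614791],
       [ 0.37840879,  0.56546148,  0.73284385, -1.58001079],
       [ 0.        ,  0.        ,  0.        ,  1.        ]])}
top barrel_mouth [(0.88, [0.4594, -0.3293, 0.0193]), (0.58, [0.5527, -0.1048, 0.1076])]
top slug_center [(0.63, [0.4747, -0.3413, 0.1425])]
top dowel_collar [(0.82, [0.5584, -0.1049, 0.1077])]
top dowel [(0.98, [0.5504, -0.1087, 0.1081])]
top barrel [(0.89, [0.4574, -0.3242, 0.022])]
top slug [(0.74, [0.4732, -0.3459, 0.1393])]
{'fx': 453.0530878766374, 'fy': 453.0530878766374, 'cx': 281.74768716883244, 'cy': 207.3719505395301, 'world_to_cam': array([[ 0.02054871, -0.99978788,  0.00139782, -0.02792549],
       [ 0.98384705,  0.02046971,  0.17783693, -0.54935909],
       [-0.17782782, -0.00227908,  0.98405898, -1.21000235],
       [ 0.        ,  0.        ,  0.        ,  1.        ]])}
0.7
```

View pics/scene0.png

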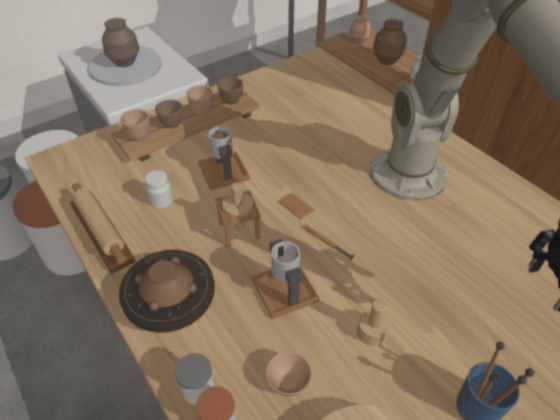

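View pics/top0.png

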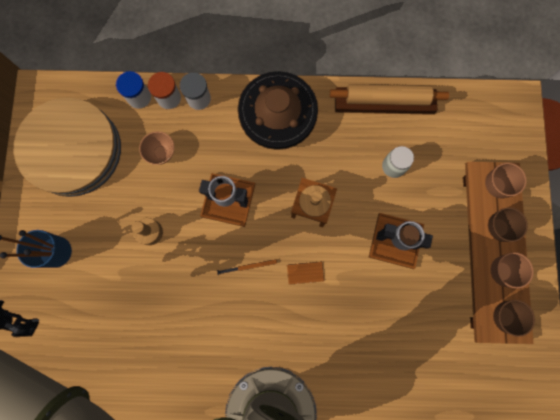

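The blocked barrel (brown fill) is at about (410,236) in top and (220,143) in scene. The empty one is at (222,190), the dowel in its rack at (316,198), and the stamper at (147,230). Next I zoom in to measure.

```bash
python3 - <<'E'
import cv2,numpy as np
a=cv2.imread('pics/top0.png');b=cv2.imread('pics/scene0.png')
A=cv2.resize(a[165:275,285:440],None,fx=5,fy=5,interpolation=cv2.INTER_CUBIC)
cv2.imwrite('pics/zt.png',A)
B=cv2.resize(b[120:250,185:285],None,fx=4.5,fy=4.5,interpolation=cv2.INTER_CUBIC)
cv2.imwrite('pics/zs.png',B)
E
```

```text
(no output)
```

View pics/zt.png

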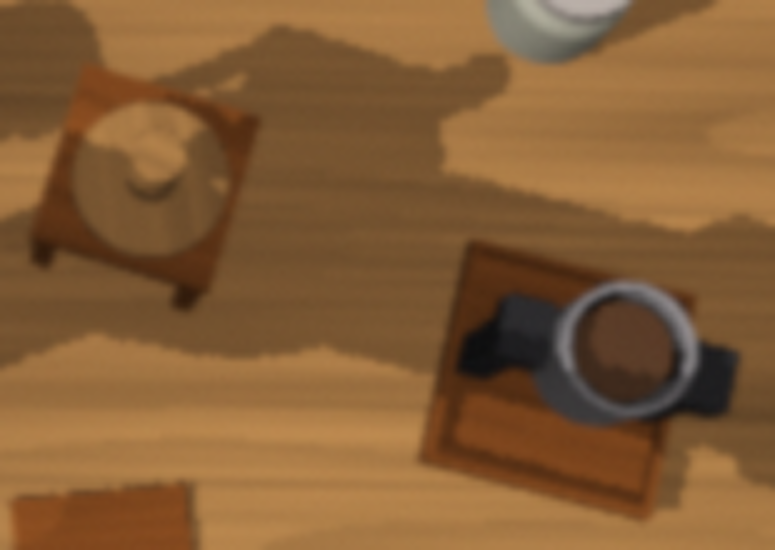

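View pics/zs.png

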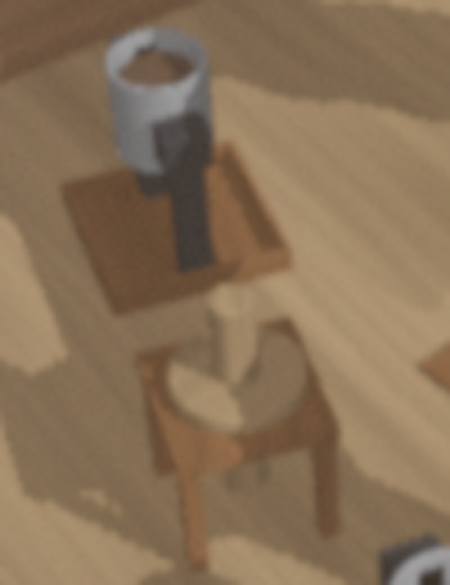

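```bash
cat > h.py <<'E'
import numpy as np
from workcell import ctrl
def bp(n,u,v,z,c=None):
    c=c or ctrl.calibration(n);T=np.array(c['world_to_cam']);R=T[:3,:3];t=T[:3,3]
    d=np.array([(u-c['cx'])/c['fx'],-(v-c['cy'])/c['fy'],-1.]);o=-R.T@t;d=R.T@d
    return o+d*(z-o[2])/d[2]
def pj(n,p):
    c=ctrl.calibration(n);T=np.array(c['world_to_cam']);q=T[:3,:3]@p+T[:3,3]
    return c['cx']+c['fx']*q[0]/-q[2], c['cy']-c['fy']*q[1]/-q[2]
E
python3 - <<'E'
from h import *
t=lambda x,y:(285+(x+.5)/5-.5,165+(y+.5)/5-.5)
s=lambda x,y:(185+(x+.5)/4.5-.5,120+(y+.5)/4.5-.5)
print('collar',bp('top',*t(151,178),.112),bp('scene',*s(237,377),.112))
print('grip',bp('top',*t(158,156),.172),bp('scene',*s(234,293),.172))
print('rim',bp('top',*t(627,348),.155),bp('scene',*s(158,67),.155))
print('rimdia',bp('top',*t(556,348),.155)-bp('top',*t(700,348),.155))
E
```

```text
collar [ 0.5595859  -0.10376923  0.112     ] [ 0.56730557 -0.09815807  0.112     ]
grip [ 0.55902344 -0.1029046   0.172     ] [ 0.56069007 -0.10467697  0.172     ]
rim [ 0.46883478 -0.34088284  0.155     ] [ 0.47773784 -0.33246884  0.155     ]
rimdia [-0.001502    0.07248611  0.        ]
```

```bash
python3 -m pendant '[{"dr":[0,0,0],"slide":[0,0,-0.8],"jaw":1},{"dr":[0,0,0],"slide":[-0.3,-0.6,-0.5],"jaw":1},{"dr":[0,0,0],"slide":[-0.5,-0.8,0],"jaw":1},{"dr":[0,0,0],"slide":[-0.7,-0.65,0],"jaw":1},{"dr":[0,0,0],"slide":[-0.7,-0.65,0],"jaw":1},{"dr":[0,0,0],"slide":[-0.7,-0.65,0],"jaw":1},{"dr":[0,0,0],"slide":[-0.7,-0.65,0],"jaw":1},{"dr":[0,0,0],"slide":[-0.7,-0.65,0],"jaw":1},{"dr":[0,0,0],"slide":[-0.7,-0.65,0],"jaw":1},{"dr":[0,0,0],"slide":[-0.7,-0.65,0],"jaw":1},{"dr":[0,0,0],"slide":[-0.7,-0.65,0],"jaw":1},{"dr":[0,0,0],"slide":[-0.7,-0.65,0],"jaw":1}]' 80
```

```text
time_s: 2.2
tool_pos: [0.4668, -0.008, 0.3097]
orientation: [3.141, 0.001, 2.709]
ft_force: [1.0, 0.1, 0.4]
grip_width: 0.0851
```

```bash
python3 -m pendant '[{"dr":[0,0,0],"slide":[-0.9,-0.3,0.2],"jaw":1},{"dr":[0,0,0],"slide":[-0.7,-0.3,0.2],"jaw":1},{"dr":[0,0,0],"slide":[0,0,0],"jaw":1}]'
python3 - <<'E'
from h import *
import cv2
s=ctrl.sense();print(s['tool_pos'],s['joint_pos'])
c=ctrl.calibration('wrist');print(c)
im=ctrl.read_camera('wrist');cv2.imwrite('pics/w1.png',im[:,:,::-1])
for o in ['dowel_collar','dowel','barrel_mouth','slug']:
    print(o,[(d['conf'],np.round(d['location'],4)) for d in ctrl.search_frame(o,'wrist')[:3]])
E
```

```text
time_s: 2.58
tool_pos: [0.5388, -0.0823, 0.2836]
orientation: [-3.138, -0.001, 2.704]
ft_force: [-0.9, -0.0, 0.2]
grip_width: 0.0855
[ 0.53879811 -0.08227597  0.2835614 ] [-0.48557639  0.2170479   0.69522639  1.52521889 -0.13594121  1.45200011
  1.3476826 ]
{'fx': 325.19226210127806, 'fy': 325.19226210127806, 'cx': 279.67129336920175, 'cy': 200.64788731286185, 'world_to_cam': array([[ 0.42368552,  0.90580176, -0.00370947, -0.15372626],
       [-0.8621235 ,  0.40199196, -0.30845671,  0.55435459],
       [-0.27790945,  0.13388666,  0.95123115, -0.2697096 ],
       [ 0.        ,  0.        ,  0.        ,  1.        ]])}
dowel_collar [(0.9, array([ 0.5459, -0.0988,  0.1128]))]
dowel [(0.58, array([ 0.5512, -0.0965,  0.1145]))]
barrel_mouth [(0.6, array([ 0.466 , -0.3167,  0.0163]))]
slug [(0.9, array([ 0.476 , -0.3471,  0.1458]))]
```

View pics/w1.png

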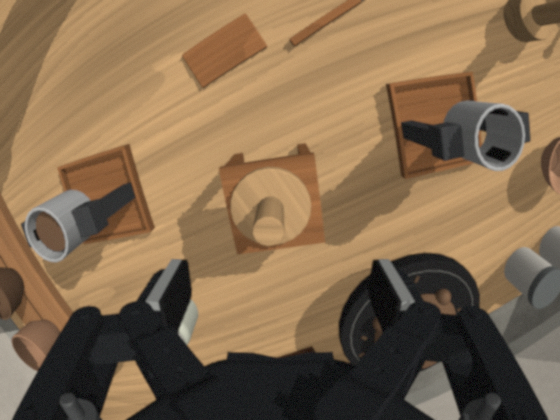

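```bash
cat >> h.py <<'E'
def wbp(u,v,z,c=None):
    c=c or ctrl.calibration('wrist');T=np.array(c['world_to_cam']);R=T[:3,:3];t=T[:3,3]
    x,y=u-c['cx'],v-c['cy'];r=np.hypot(x,y);th=r/c['fx']
    k=np.sin(th)/max(r,1e-9);d=R.T@np.array([x*k,-y*k,-np.cos(th)]);o=-R.T@t
    return o+d*(z-o[2])/d[2]
def wpj(p,c=None):
    c=c or ctrl.calibration('wrist');T=np.array(c['world_to_cam']);q=T[:3,:3]@p+T[:3,3];q=np.array([q[0],-q[1],-q[2]])
    r=np.hypot(q[0],q[1]);th=np.arctan2(r,q[2]);return c['cx']+c['fx']*th*q[0]/r,c['cy']+c['fx']*th*q[1]/r
E
python3 - <<'E'
from h import *
import cv2
im=cv2.imread('pics/w1.png')
print('collar',wbp(270,206,.112));print('rim',wbp(57,225,.155),'emptyrim',wbp(497,135,.155))
for p in ([.559,-.103,.112],[.559,-.103,.172]): print(wpj(np.array(p)))
# overlay candidates
for (cx,cy,r,z,col) in [(.559,-.103,.042,.112,(0,0,255)),(.559,-.103,.014,.172,(0,255,0)),(.470,-.339,.034,.155,(255,0,0))]:
    for a in np.linspace(0,6.28,60):
        u,v=wpj(np.array([cx+r*np.cos(a),cy+r*np.sin(a),z])); cv2.circle(im,(int(round(u)),int(round(v))),0,col,-1)
cv2.imwrite('pics/w1o.png',cv2.resize(im[120:280,0:340],None,fx=2.3,fy=2.3,interpolation=cv2.INTER_NEAREST))
E
```

```text
collar [ 0.56219358 -0.09848857  0.112     ]
rim [ 0.47216261 -0.31346597  0.155     ] emptyrim [0.57612196 0.14257248 0.155     ]
(np.float64(264.7263786133954), np.float64(205.0676176928446))
(np.float64(261.81117858046724), np.float64(227.65481097446545))
```

View pics/w1o.png

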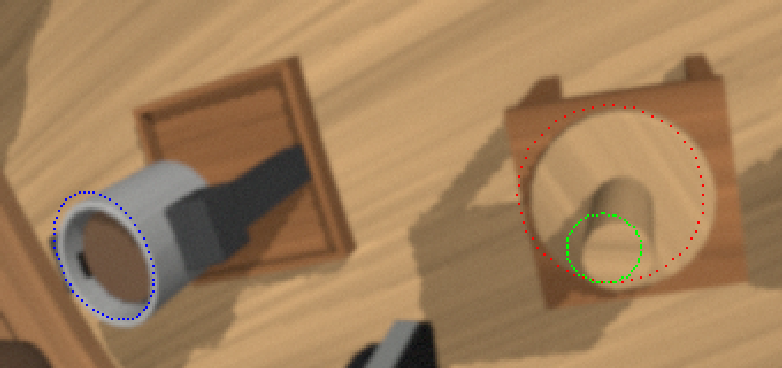

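```bash
cat > look.py <<'E'
from h import *
import cv2,sys,pickle
def look(name,circs,crop=None,f=1):
    s=ctrl.sense();c=ctrl.calibration('wrist');im=ctrl.read_camera('wrist')[:,:,::-1].copy()
    cv2.imwrite(f'pics/{name}_raw.png',im);pickle.dump(c,open(f'pics/{name}.pkl','wb'))
    print(s['time_s'],s['tool_pos'],s['orientation'],np.abs(s['qvel']).max(),s['ft_force'],s['grip_width'])
    for (cx,cy,r,z,col) in circs:
        for a in np.linspace(0,6.28,80):
            u,v=wpj(np.array([cx+r*np.cos(a),cy+r*np.sin(a),z]),c); cv2.circle(im,(int(round(u)),int(round(v))),0,col,-1)
    if crop: im=im[crop[0]:crop[1],crop[2]:crop[3]]
    cv2.imwrite(f'pics/{name}.png',cv2.resize(im,None,fx=f,fy=f,interpolation=cv2.INTER_NEAREST))
E
python3 - <<'E'
from look import *
look('w2',[(.559,-.103,.042,.112,(0,0,255)),(.559,-.103,.014,.172,(0,255,0)),(.470,-.339,.034,.155,(255,0,0))],(120,280,0,340),2.3)
E
```

```text
2.825 [ 0.53832042 -0.07792521  0.28591304] [3.14021773e+00 4.29334751e-04 2.71064780e+00] 0.0049997067812424315 [-0.7782037   0.29056048 -0.28359849] 0.08541627559381014
```

View pics/w2.png

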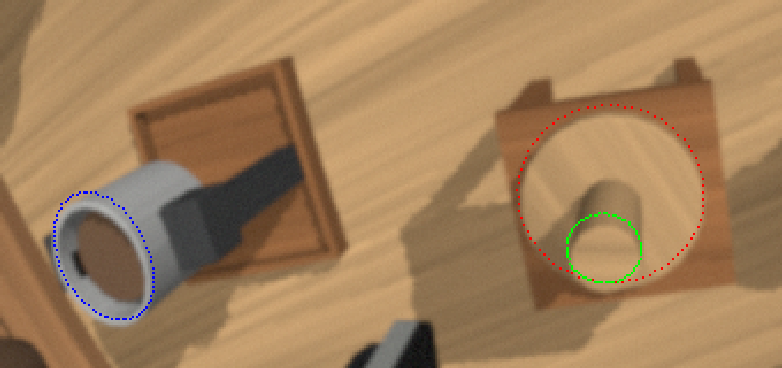

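```bash
python3 -m pendant '[{"dr":[0,0,0],"slide":[-0.54,-0.22,0.2],"jaw":1},{"dr":[0,0,0],"slide":[0,0,0.8],"jaw":1},{"dr":[0,0,0],"slide":[0,0,0.2],"jaw":1},{"dr":[0,0,0],"slide":[0,0,0],"jaw":1},{"dr":[0,0,0],"slide":[0,0,0],"jaw":1}]'
python3 - <<'E'
from look import *
look('w3',[(.562,-.1035,.042,.112,(0,0,255)),(.562,-.1035,.014,.172,(0,255,0)),(.4715,-.339,.034,.155,(255,0,0))],(60,420,0,540),1.4)
E
```

```text
time_s: 3.5
tool_pos: [0.5632, -0.1044, 0.2153]
orientation: [3.14, 0.002, 2.71]
ft_force: [-0.2, 0.8, 0.1]
grip_width: 0.0854
3.5 [ 0.56315476 -0.10438373  0.2153072 ] [3.14022173e+00 2.46507672e-03 2.70966267e+00] 0.0057371358163849145 [-0.16645103  0.82210493  0.05130248] 0.08543664119826332
```

View pics/w3.png

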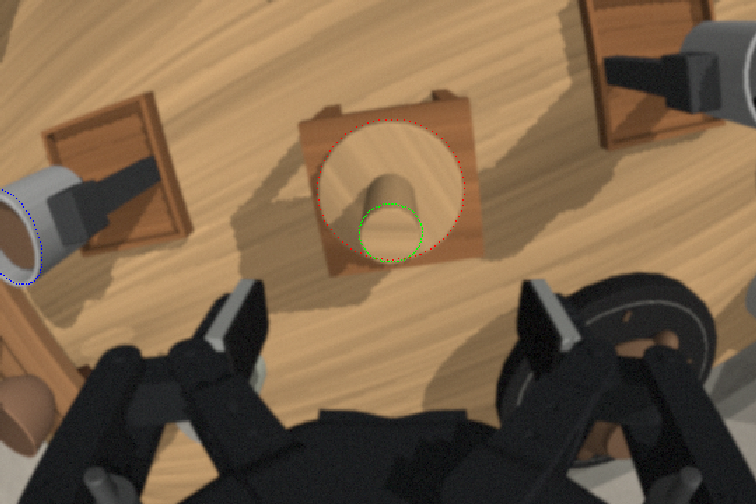

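The overlay fits the dowel's collar at (390,190) and its grip at (391,233), so I descend and grasp.

```bash
python3 -m pendant '[{"dr":[0,0,0],"slide":[0,0,0.6],"jaw":1},{"dr":[0,0,0],"slide":[0,0,0.6],"jaw":1},{"dr":[0,0,0],"slide":[0,0,0.28],"jaw":1},{"dr":[0,0,0],"slide":[0,0,0],"jaw":1}]' && python3 -m pendant '[{"dr":[0,0,0],"slide":[0,0,0],"jaw":0},{"dr":[0,0,0],"slide":[0,0,0],"jaw":0},{"dr":[0,0,0],"slide":[0,0,0],"jaw":0},{"dr":[0,0,0],"slide":[0,0,0],"jaw":0},{"dr":[0,0,0],"slide":[0,0,0],"jaw":0},{"dr":[0,0,0],"slide":[0,0,0],"jaw":0}]' 90
```

```text
time_s: 4.05
tool_pos: [0.5622, -0.1046, 0.1245]
orientation: [-3.141, -0.001, 2.709]
ft_force: [0.1, 0.1, 0.9]
grip_width: 0.0854
time_s: 4.8
tool_pos: [0.5629, -0.1048, 0.1254]
orientation: [3.141, 0.001, 2.709]
ft_force: [-0.6, 0.2, 6.1]
grip_width: 0.0258
```

```bash
python3 -m pendant '[{"dr":[0,0,0],"slide":[0,0,-0.3],"jaw":0},{"dr":[0,0,0],"slide":[0,0,-0.6],"jaw":0},{"dr":[0,0,0],"slide":[0,0,-0.7],"jaw":0},{"dr":[0,0,0],"slide":[0,0,-0.7],"jaw":0},{"dr":[0,0,0],"slide":[0,0,-0.6],"jaw":0},{"dr":[0,0,0],"slide":[0,0,0],"jaw":0},{"dr":[0,0,0],"slide":[0,0,0],"jaw":0}]'
python3 - <<'E'
from look import *
look('w4',[],None,1)
im=ctrl.read_camera('scene');cv2.imwrite('pics/s4.png',im[:,:,::-1])
E
```

```text
time_s: 5.68
tool_pos: [0.562, -0.1046, 0.2982]
orientation: [-3.142, -0.001, 2.709]
ft_force: [-0.6, -0.3, -2.2]
grip_width: 0.0261
5.675 [ 0.56195109 -0.10463044  0.29822384] [-3.14150103e+00 -6.96947702e-04  2.70870841e+00] 0.020744272537352594 [-0.57404201 -0.28991804 -2.22775375] 0.026069037249157167
```

View pics/w4.png

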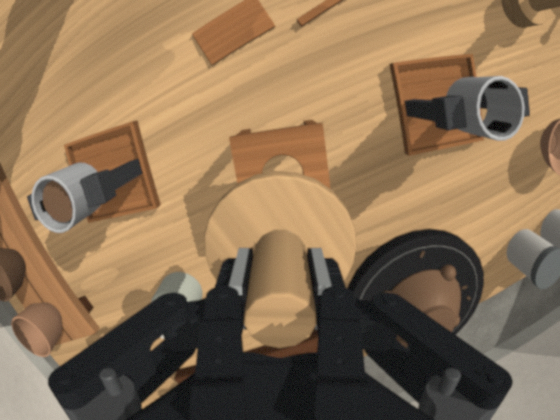

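View pics/s4.png

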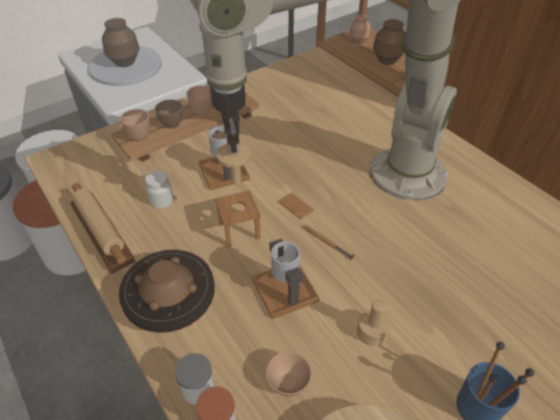

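```bash
python3 - <<'E'
from look import *
c=pickle.load(open('pics/w4.pkl','rb'));im=cv2.imread('pics/w4_raw.png')
for (cx,cy,r,z,col) in [(.562,-.1046,.042,.285,(0,0,255)),(.562,-.1046,.014,.345,(0,255,0)),(.4715,-.339,.034,.155,(255,0,0)),(.4715,-.339,.030,.155,(255,0,0))]:
    for a in np.linspace(0,6.28,80):
        u,v=wpj(np.array([cx+r*np.cos(a),cy+r*np.sin(a),z]),c); cv2.circle(im,(int(round(u)),int(round(v))),0,col,-1)
cv2.imwrite('pics/w4o.png',cv2.resize(im[120:360,0:370],None,fx=2.1,fy=2.1,interpolation=cv2.INTER_NEAREST))
E
```

```text
(no output)
```

View pics/w4o.png

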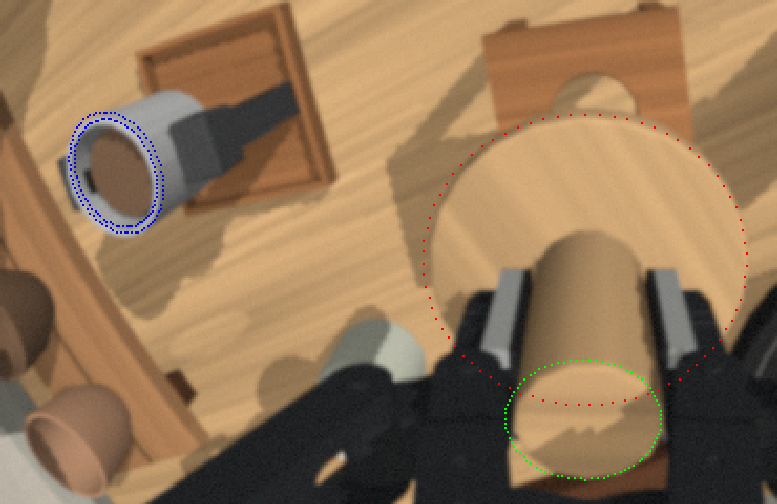

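```bash
python3 -m pendant '[{"dr":[0,0,0],"slide":[-0.05,-0.5,0],"jaw":0},{"dr":[0,0,0],"slide":[-0.05,-0.8,0],"jaw":0},{"dr":[0,0,0],"slide":[-0.05,-0.8,0],"jaw":0},{"dr":[0,0,0],"slide":[-0.05,-0.8,0],"jaw":0},{"dr":[0,0,0],"slide":[-0.05,-0.8,0],"jaw":0},{"dr":[0,0,0],"slide":[-0.02,-0.48,0],"jaw":0},{"dr":[0,0,0],"slide":[0,0,0],"jaw":0},{"dr":[0,0,0],"slide":[0,0,0],"jaw":0},{"dr":[0,0,0],"slide":[0,0,0],"jaw":0}]'
python3 - <<'E'
from look import *
look('w5',[(.4715,-.339,.034,.155,(255,0,0)),(.4715,-.339,.042,.283,(0,0,255))],None,1.4)
for n in ['top','scene']:
    im=ctrl.read_camera(n)[:,:,::-1];a=(110,210,170,290) if n=='scene' else (160,300,330,500)
    cv2.imwrite(f'pics/{n}5.png',cv2.resize(im[a[0]:a[1],a[2]:a[3]],None,fx=4,fy=4,interpolation=cv2.INTER_CUBIC))
E
```

```text
time_s: 6.9
tool_pos: [0.4727, -0.3377, 0.298]
orientation: [3.141, -0.001, 2.711]
ft_force: [0.0, 0.2, -0.9]
grip_width: 0.026
6.9 [ 0.47269582 -0.33767494  0.29803346] [ 3.14108948e+00 -8.31591598e-04  2.71128625e+00] 0.004042995359538118 [ 0.04012691  0.15619735 -0.92632236] 0.026036074001749905
```

View pics/w5.png

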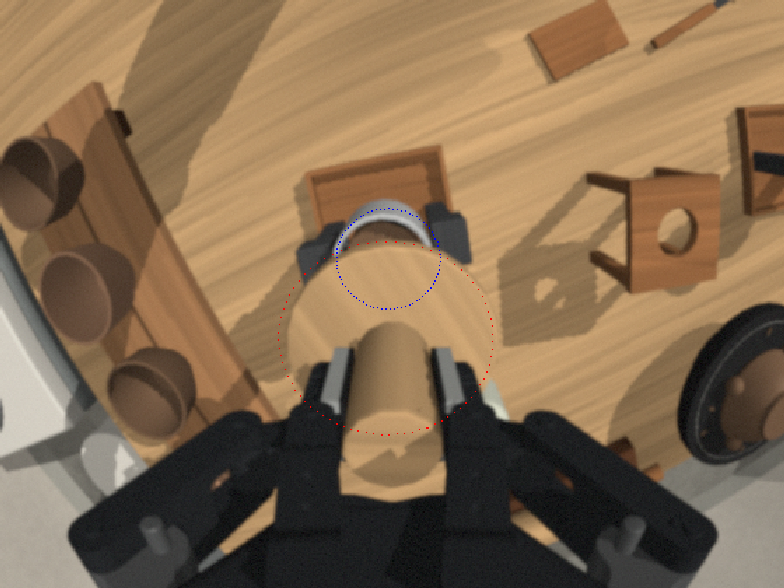

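View pics/scene5.png

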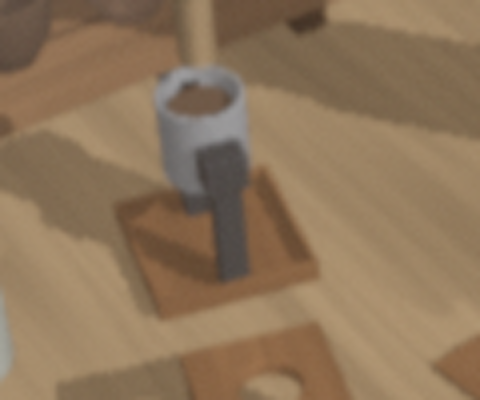

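View pics/top5.png

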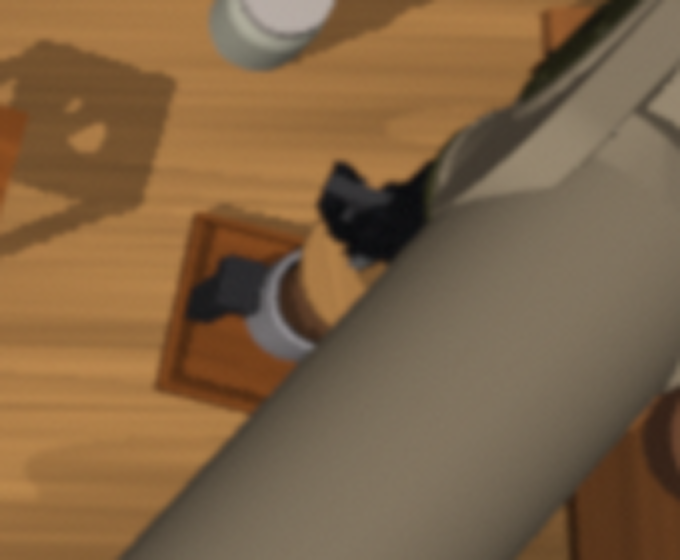

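```bash
python3 -m pendant '[{"dr":[0,0,0],"slide":[0,-0.02,0.3],"jaw":0},{"dr":[0,0,0],"slide":[0,0,0.3],"jaw":0},{"dr":[0,0,0],"slide":[0,0,0],"jaw":0},{"dr":[0,0,0],"slide":[0,0,0],"jaw":0}]'
python3 - <<'E'
from look import *
look('w6',[(.4715,-.339,.034,.155,(255,0,0))],None,1.4)
im=ctrl.read_camera('scene')[:,:,::-1];a=(110,210,170,290)
cv2.imwrite(f'pics/scene6.png',cv2.resize(im[a[0]:a[1],a[2]:a[3]],None,fx=4,fy=4,interpolation=cv2.INTER_CUBIC))
E
```

```text
time_s: 7.55
tool_pos: [0.4713, -0.3403, 0.2625]
orientation: [-3.141, -0.0, 2.709]
ft_force: [0.4, 0.0, -1.3]
grip_width: 0.026
7.55 [ 0.47129505 -0.34025151  0.26246557] [-3.14149107e+00 -3.11789927e-04  2.70870989e+00] 0.016668529661253057 [ 0.37167818  0.02537436 -1.29133176] 0.02597434513443026
```

View pics/scene6.png

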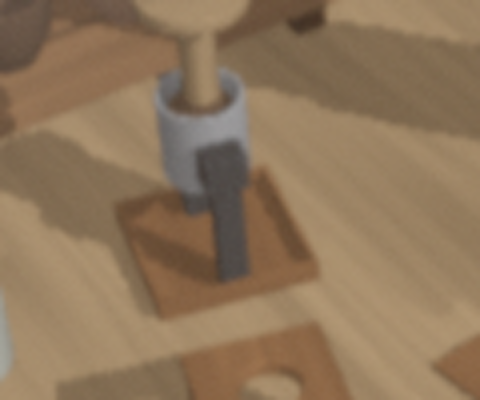

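View pics/w6.png

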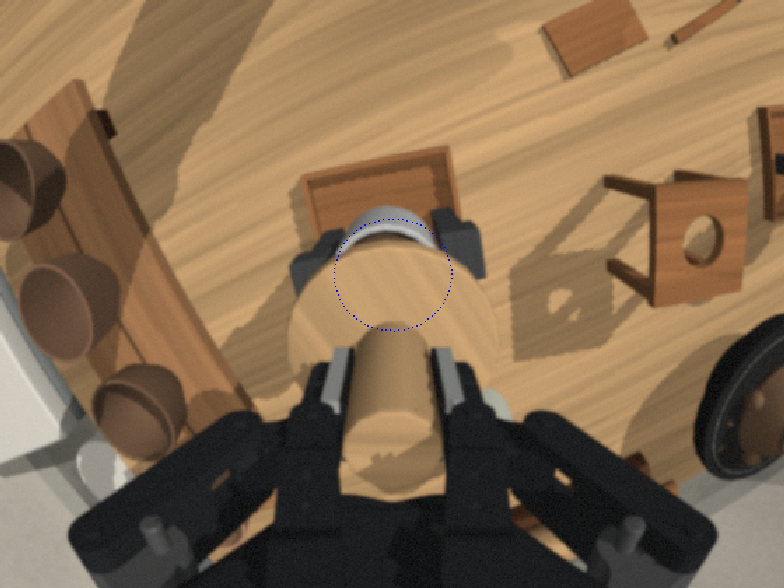

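```bash
python3 -m pendant '[{"dr":[0,0,0],"slide":[0,0,0.15],"jaw":0},{"dr":[0,0,0],"slide":[0,0,0.15],"jaw":0},{"dr":[0,0,0],"slide":[0,0,0.15],"jaw":0},{"dr":[0,0,0],"slide":[0,0,0.1],"jaw":0}]' 110
```

```text
time_s: 8.15
tool_pos: [0.4722, -0.3411, 0.2314]
orientation: [-3.142, 0.004, 2.709]
ft_force: [-1.9, 1.7, 16.0]
grip_width: 0.0259
```

```bash
python3 -m pendant '[{"dr":[0,0,0],"slide":[0,0,0.15],"jaw":0},{"dr":[0,0,0],"slide":[0,0,0.15],"jaw":0},{"dr":[0,0,0],"slide":[0,0,0.15],"jaw":0},{"dr":[0,0,0],"slide":[0,0,0.1],"jaw":0},{"dr":[0,0,0],"slide":[0,0,0],"jaw":0}]'
python3 - <<'E'
from look import *
look('w7',[],None,1)
im=ctrl.read_camera('scene')[:,:,::-1];a=(110,210,170,290)
cv2.imwrite(f'pics/scene7.png',cv2.resize(im[a[0]:a[1],a[2]:a[3]],None,fx=4,fy=4,interpolation=cv2.INTER_CUBIC))
E
```

```text
time_s: 8.78
tool_pos: [0.471, -0.3399, 0.1956]
orientation: [-3.142, -0.002, 2.709]
ft_force: [-1.3, 1.1, -0.7]
grip_width: 0.0259
8.775 [ 0.47101474 -0.33992857  0.1955854 ] [-3.14151680e+00 -1.60689390e-03  2.70883536e+00] 0.018204207447723015 [-1.2830143   1.09848065 -0.65888778] 0.0258910779287092
```

View pics/scene7.png

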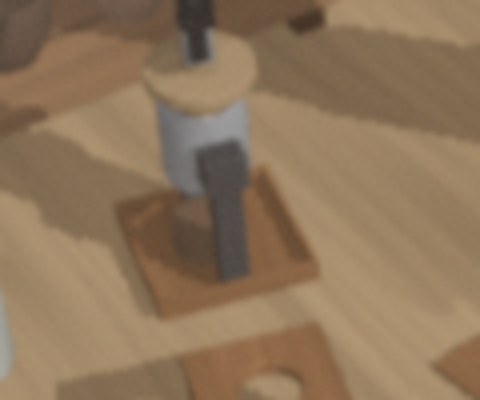

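The slug has dropped into the tray (brown body at about (195,228) in the zoom) and the force has fallen to zero. I lower the rest of the way until the collar touches.

```bash
python3 -m pendant '[{"dr":[0,0,0],"slide":[0,0,0.08],"jaw":0},{"dr":[0,0,0],"slide":[0,0,0.06],"jaw":0},{"dr":[0,0,0],"slide":[0,0,0],"jaw":0}]'; python3 -m pendant '[{"dr":[0,0,0],"slide":[0,0,0.04],"jaw":0},{"dr":[0,0,0],"slide":[0,0,0],"jaw":0}]'
```

```text
time_s: 9.25
tool_pos: [0.4712, -0.3401, 0.1877]
orientation: [-3.142, -0.001, 2.709]
ft_force: [-0.3, -0.2, -1.6]
grip_width: 0.026
time_s: 9.5
tool_pos: [0.4713, -0.3402, 0.1855]
orientation: [-3.142, -0.0, 2.709]
ft_force: [-0.3, 1.3, -0.9]
grip_width: 0.0261
```

```bash
for i in 1 2 ; do python3 -m pendant '[{"dr":[0,0,0],"slide":[0,0,0.04],"jaw":0},{"dr":[0,0,0],"slide":[0,0,0],"jaw":0}]'|grep -E "pos|force"; done
```

```text
tool_pos: [0.4713, -0.3401, 0.1831]
ft_force: [-0.4, 0.4, -1.5]
tool_pos: [0.4713, -0.3402, 0.1807]
ft_force: [-0.9, 0.6, -1.2]
```

```bash
python3 -m pendant '[{"dr":[0,0,0],"slide":[0,0,0.04],"jaw":0},{"dr":[0,0,0],"slide":[0,0,0],"jaw":0}]'|grep -E "pos|force"
python3 - <<'E'
from look import *
look('w8',[],None,1.4)
im=ctrl.read_camera('scene')[:,:,::-1];a=(110,210,170,290)
cv2.imwrite(f'pics/scene8.png',cv2.resize(im[a[0]:a[1],a[2]:a[3]],None,fx=5,fy=5,interpolation=cv2.INTER_CUBIC))
E
```

```text
tool_pos: [0.4714, -0.3403, 0.1804]
ft_force: [-5.9, 6.3, 14.6]
10.25 [ 0.4713873  -0.34033126  0.18044691] [3.14062311e+00 1.08596467e-03 2.70880858e+00] 0.0014944179778751108 [-5.907169    6.34009341 14.57328931] 0.02625667872065316
```

View pics/scene8.png

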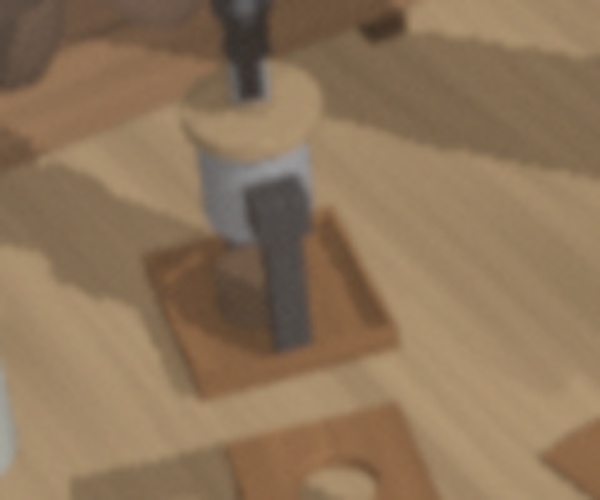

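View pics/w8.png

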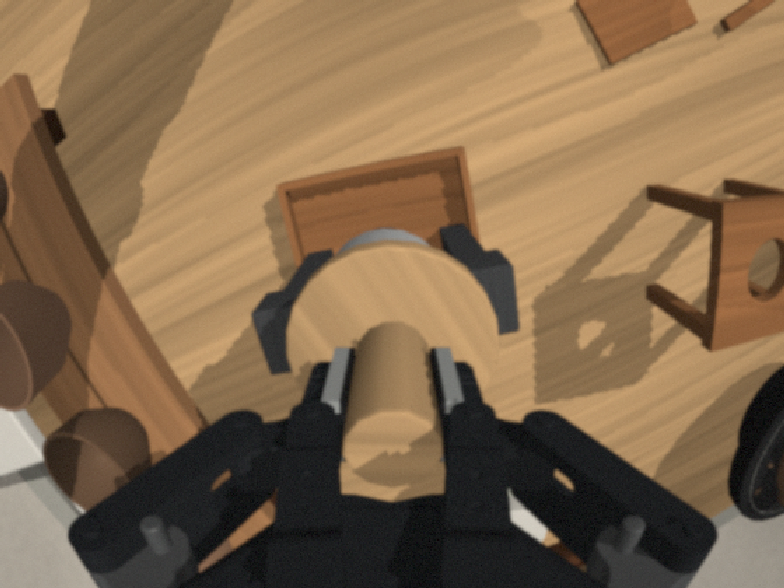

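Collar contact at 14.6 N. I ease off slightly, open the jaws and retreat straight up.

```bash
python3 -m pendant '[{"dr":[0,0,0],"slide":[0,0,-0.03],"jaw":0},{"dr":[0,0,0],"slide":[0,0,0],"jaw":0.6},{"dr":[0,0,0],"slide":[0,0,0],"jaw":1},{"dr":[0,0,0],"slide":[0,0,0],"jaw":1},{"dr":[0,0,0],"slide":[0,0,0],"jaw":1},{"dr":[0,0,0],"slide":[0,0,0],"jaw":1}]'; python3 - <<'E'
from look import *
look('w9',[],None,1.4)
E
```

```text
time_s: 11.1
tool_pos: [0.4713, -0.3403, 0.1802]
orientation: [-3.142, -0.0, 2.709]
ft_force: [0.2, -0.6, -0.5]
grip_width: 0.0851
11.1 [ 0.47130936 -0.3402688   0.18023865] [-3.14150032e+00 -1.43556636e-04  2.70878767e+00] 0.0020248796383667777 [ 0.23299821 -0.63613535 -0.46963424] 0.085114530244309
```

View pics/w9.png

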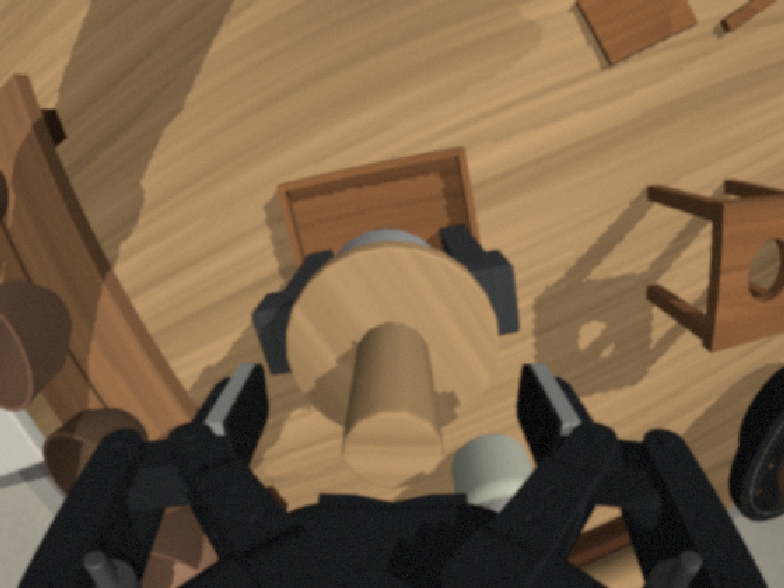

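```bash
python3 -m pendant '[{"dr":[0,0,0],"slide":[0,0,-0.4],"jaw":1},{"dr":[0,0,0],"slide":[0,0,-0.7],"jaw":1},{"dr":[0,0,0],"slide":[0,0,-0.8],"jaw":1},{"dr":[0,0,0],"slide":[0,0,-0.8],"jaw":1},{"dr":[0,0,0],"slide":[0,0.7,0],"jaw":1},{"dr":[0,0,0],"slide":[0,0.8,0],"jaw":1},{"dr":[0,0,0],"slide":[0,0.8,0],"jaw":1},{"dr":[0,0,0],"slide":[0,0.8,0],"jaw":1},{"dr":[0,0,0],"slide":[0,0,0],"jaw":1},{"dr":[0,0,0],"slide":[0,0,0],"jaw":1}]'
python3 - <<'E'
from look import *
c=[(.4715,-.34,.042,.167,(0,0,255)),(.4715,-.34,.014,.227,(0,255,0))]
look('w10',c,None,1.4)
o=[]
for n,a in (('scene',(110,210,170,290)),('top',(185,285,350,470))):
    im=ctrl.read_camera(n)[:,:,::-1].copy()
    o.append(cv2.resize(im[a[0]:a[1],a[2]:a[3]],None,fx=3.3,fy=3.3,interpolation=cv2.INTER_CUBIC))
    for k in ('slug','dowel_collar'): print(n,k,[(d['conf'],np.round(d['location'],3)) for d in ctrl.search_frame(k,n)[:2]])
cv2.imwrite('pics/f10.png',np.hstack(o))
E
```

```text
time_s: 12.4
tool_pos: [0.5491, -0.1719, 0.3423]
orientation: [-3.141, -0.0, 2.709]
ft_force: [-0.2, -1.2, -0.3]
grip_width: 0.0857
12.4 [ 0.54911802 -0.17188505  0.34229048] [-3.14090130e+00 -2.73425263e-05  2.70873824e+00] 0.02435579605662143 [-0.22617305 -1.18797579 -0.3138096 ] 0.08565179865043641
scene slug [(0.55, array([ 0.489, -0.346,  0.034]))]
scene dowel_collar [(0.92, array([ 0.482, -0.33 ,  0.17 ]))]
top slug []
top dowel_collar [(0.97, array([ 0.471, -0.334,  0.168]))]
```

View pics/f10.png

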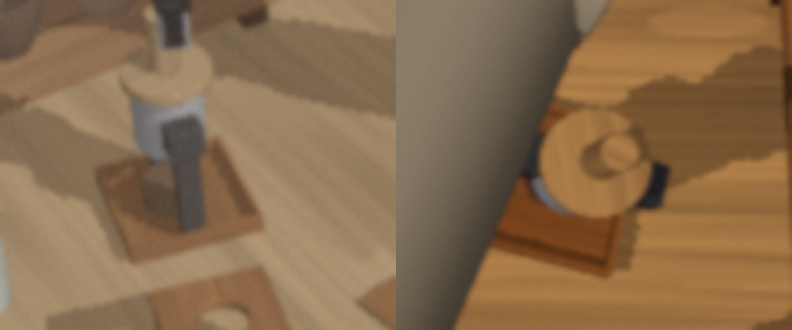

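View pics/w10.png

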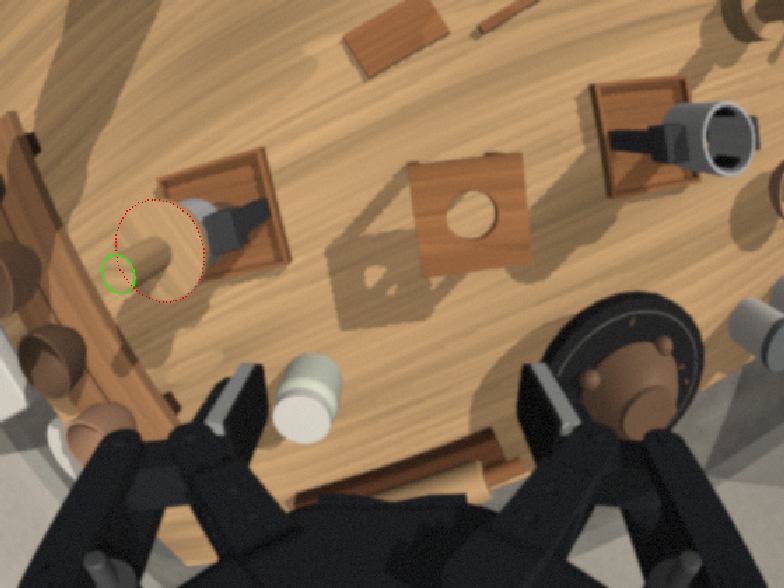

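```bash
python3 - <<'E'
from h import *
s=ctrl.sense();print(s['time_s'],s['ft_force']);print(ctrl.finish_job())
E
```

```text
12.75 [0.42606429 0.35779889 0.01067737]
the job is handed in; nothing more can be done
None
```

The slug is out of the blocked barrel and in its catch tray, and the dowel stands in the barrel with its collar on the rim. I handed the job in at 12.75 s; no verdict was reported.

I took the dowel from its rack and pushed the slug down with it. The force read about 16 N during the push and fell to zero when the slug dropped. I then lowered the dowel until the collar touched the rim at about 15 N. After that I eased off, opened the jaws and moved clear, and the gripper stayed above the collar, away from the slug.

**Last checks:**
- **Dowel:** The top and wrist pictures show it upright on the barrel's axis. The network put the collar's visible surface at z = 0.168–0.170 m, against 0.167 m expected when seated.
- **Slug:** The scene picture shows it inside the tray, and the network put it at z = 0.034 m with a confidence of 0.55. The top camera did not find it, because the collar hides it there.
- **Robot:** It was touching nothing, with the wrist force near zero.
- **Disagreement:** Positions from the scene camera ran about 10 mm off the top and wrist cameras in x and y. I relied on the top and wrist cameras.

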